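# Hang the hold-down bridge on the flute jig and catch it with the sprung hook

### The job

Gently lower the loose aluminium bridge onto the flute jig so that both of its rear knuckles drop over the jig's two pins and it lies level on its front rest. Then press the sprung plunger fully in so that its hook runs out past the bridge's post, slide it across so that the post is inside the hook, and let the plunger go, so that the hook is left pulling on the post. Leave the other things on the bench where they are.

Things in the scene. Friction and masses are not known exactly. Their poses are not given: they have to be found in the camera images.
- jig: Fixed flute jig: dark steel base 240 x 170 x 10 mm. Origin on the bench; x from the thumb pad end to the pin end, y left, z up. Carries a flute tube (19 mm across, along y at x=43 mm, top 40 mm high, ends at y=+-115), two pins, a front rest (38 mm high, x=-30) and a cross slide with a square housing (x=-120 to -70, 50 mm wide, top 77 mm high) holding the sprung plunger.
- pin_a (a point): Middle of the jig's pin on its +y side, at jig (75, 44, 50) mm. Steel, 10 mm across, axis along y, free from y=33 to 55 mm between an inner collar (18 mm across) and an outer lug (56 mm high).
- pin_b (a point): The like pin on the jig's -y side, at jig (75, -44, 50) mm.
- seat (a point): Jig point (20, 0, 38) mm: where the bridge's origin belongs, its axes along the jig's, when both knuckles are down over the pins and the front feet stand on the rest. Play on the pins: 2 mm each way along x, 4 mm each way along y.
- bridge: Loose aluminium hold-down bridge, T-shaped, 130 x 110 mm, 61 mm high with its handle, 0.3 to 0.55 kg, lying level on the bench. Origin on its underside (level of feet and knuckle ends); x from the post to the knuckles, z up. Plate 8 mm thick, top at 14 mm; its tongue, 40 mm wide, ends at x=-62 mm. Centre of mass under the handle within 4 mm.
- knuckle_a (a point): Axis of the bridge's +y rear knuckle, at bridge (55, 44, 12) mm. The knuckle is 14 mm wide, spans x=36 to 68, z=0 to 24 mm, with a slot open below, 14 mm wide along x, roof at 17 mm; it drops over pin_a until this point is at the pin's middle.
- knuckle_b (a point): The like -y knuckle, at bridge (55, -44, 12) mm; it drops over pin_b.
- handle (a point): Middle of the bridge's wooden handle bar, at bridge (10, 0, 52) mm: 14 mm thick along the bridge's x, 70 mm long along y, 18 mm high, 29 mm clear above the plate, on two struts at y=+-28 mm. Pinch it from above, fingers closing along the bridge's x.
- post (a point): Middle of the bridge's upright steel post, at bridge (-50, 0, 24) mm: 12 mm across, with a round head 22 mm across at z=34 to 40 mm. With the bridge seated it is at jig x=-30 mm, 62 mm high, level with the hook, which runs under the head.
- slide (a joint): Position of the cross slide along jig y (m), -0.055 to 0.055, starts between -0.045 and 0.045; at 0 the mouth of the hook is at jig y=0. About 2 N of friction; stays where left. Moved by pushing a cheek of the thumb pad, with the plunger in or out. The hook at rest is some 8 mm clear of the seated bridge wherever the slide is.
- plunger (a joint): Travel of the sprung plunger (with pad and hook, one piece) along jig +x (m): 0 at rest, 0.052 fully in; spring 3 N at rest, 9 N fully in. With the slide at least 28 mm to -y of the post the hook passes it; beyond 0.047 the lip clears it and the slide can go +y; let go, it returns to about 0.034, pulling the post with 7 N (to 0 if it missed).
- thumb_pad (a point): Middle of the pressed face (facing jig -x) of the black thumb pad, 62 mm high, at jig x=-180 mm at rest. Pad 72 mm wide along y, 33 to 83 mm high; two cheeks, each 8 mm thick, stand out 22 mm from this face towards -x with 56 mm between them, open above and below. Bare bench beneath.
- hook_mouth (a point): Point in the hook's mouth where the post's centre sits when caught, 62 mm high, at jig x=-64 mm at rest. Seen from above the steel hook is a J, 10 mm high: crossbar 8 mm thick, inner face 6 mm to +x of here; shank from 12 to 21 mm to -y; lip from 12 to 19 mm to +y, reaching back 8 mm from the crossbar. The mouth is open for 30 mm to -x.
- oil: Bystander: white bottle 40 mm across, 110 mm high, standing on the +y side of the jig's slide. Origin under its middle.
- jar: Bystander: amber jar 44 mm across, 50 mm high, standing on the -y side of the jig. Origin under its middle.
- tin: Bystander: metal tin 44 mm across, 35 mm high, standing in the angle of the bridge's T, some 75 mm to +y of its tongue. Origin under its middle.
- screwdriver: Bystander: screwdriver 180 mm long lying in front of the robot. Origin under its middle.
- brush: Bystander: brush 170 mm long lying on the robot's left. Origin under its middle.
- cup: Bystander: steel cup 70 mm across, 80 mm high, on the robot's left. Origin under its middle.
Mind the look-alikes: they are no part of the job. There is more than one size of the bridge; the job needs the middle-sized.

How it is judged:
On the way, in this order (a step that is already met when the one before it is completed fails the run):
1. the bridge lies level on the jig with both knuckles down over the pins, let go, before the plunger is pressed (z of bridge in the frame of seat between -0.003 and 0.003 m and x of bridge in the frame of seat between -0.005 and 0.005 m and y of bridge in the frame of seat between -0.007 and 0.007 m and angle between bridge's own z axis and vertical below 0.05 rad and contact force between the fingers and bridge below 0.5 N and value of joint plunger below 0.01 m), for 0.2 s.
2. with the bridge in place, the plunger is pressed until the hook's lip is beyond the post (z of bridge in the frame of seat between -0.003 and 0.003 m and x of bridge in the frame of seat between -0.005 and 0.005 m and y of bridge in the frame of seat between -0.007 and 0.007 m and angle between bridge's own z axis and vertical below 0.05 rad and value of joint plunger above 0.044 m), for 0.1 s.
At the end, for the whole second after the job is handed in: Bridge at rest, level within 3 degrees, within 3 mm of its seat in height, 5 mm along and 7 mm across; post in the hook's mouth (4 mm along, 9 mm across the jig), holding the plunger at 26 to 42 mm of travel, pulled with over 2 N (z of bridge in the frame of seat between -0.003 and 0.003 m and x of bridge in the frame of seat between -0.005 and 0.005 m and y of bridge in the frame of seat between -0.007 and 0.007 m and angle between bridge's own z axis and vertical below 0.05 rad and value of joint plunger between 0.026 and 0.042 m and x of post in the frame of hook_mouth between -0.004 and 0.004 m and y of post in the frame of hook_mouth between -0.009 and 0.009 m and contact force between plunger and bridge above 2 N and linear speed of bridge below 0.02 m/s); the robot touches nothing.
It fails at once if a bystander is moved by more than 25 mm (distance of any of oil, jar, tin, screwdriver, brush, cup from where it was at the start of the episode above 0.025 m).
It fails at once if the bridge is dropped (falls faster than 0.35 m/s out of the fingers, a fall of about 6 mm) (contact force between the fingers and bridge below 0.1 N and linear speed of bridge above 0.35 m/s).
It fails at once if the bridge is forced onto the jig (more than 120 N between them) (contact force between bridge and jig above 120 N).
It also fails if it takes over 58 s, if anything falls off the work surface, if the arm or the gripper's body presses on something with over 40 N, if the wrist force passes 120 N, or if a joint passes its speed limit or range.

### The arm

A 6-joint arm with a two-finger parallel gripper is mounted at the origin on the work surface. World frame = base frame: x ahead of the robot, y to its left, z up, the work surface at z = 0. Lengths are in m, angles in rad, forces in N, time in s.
With the tool pointing down it reaches from about 0.275 to 0.875 m from the base axis. Payload 12.5 kg.
Tool frame: the origin (TCP) lies between the finger pads; the fingertips stand 8 mm ahead of it and the grasp point (between the pads) lies 11 mm behind it; z points along the fingers, y is the line along which they close (so a half turn about z gives the same grasp; the last joint's range is limited). The gripper opens to 85 mm and grips with 20 to 120 N. Pads are 22 mm wide; open, the fingers measure 114 mm over their backs; the gripper's body (76 mm by 85 mm) begins 54 mm behind the grasp point. The pads swing forward as they close: fully open they stand 13 mm farther back than shut.
Start: joints at [-1.387, 0.351, 1.652, -0, 1.139, -0.085], TCP at [0.146, -0.53, 0.206] pointing down, gripper open.
Joint ranges: [-2.75, 2.75], [-0.79, 2.1], [0.01, 2.65], [-1.57, 4.71], [0.07, 3.14], [-2.87, 2.87]. Speed limits (rad/s): [2.22, 2.22, 2.79, 3.14, 3.14, 3.14].

### API

Orientations are given as a rotation vector (axis times angle).
In Python, from workcell import bot gives the robot as it stands. The module is installed in compiled form; this text tells all that it offers.
- The arm moves only by the shell command python3 -m jog 'ROWS' [OPENING] [FORCE]. ROWS is JSON, a list of rows, each a list of 2 entries, a list of its own where there are three numbers: the shift along the tool's x, y, z in units of 10 cm (1.0 is 10 cm), then the turn, a rotation vector about the tool's x, y, z in units of pi rad (1.0 is pi rad). A call has 1 to 10 rows; each row is the pose to reach, as a shift and turn from the pose commanded when the call began, along the tool's axes at that moment, turning the shorter way round; what a row does not reach only later rows make up. A row lasts 1/8 s, in which the tool goes at most 62.5 mm and 10.7 degrees, less where a joint would pass 70% of its speed; a pose out of reach is approached as far as the arm can. A call with a number of a shift or a turn outside -1 to 1 is refused whole. A call with a gripper value outside its range is refused whole. OPENING is the finger opening in mm, from 0 to 85.4, set as the call begins (- or left out, the last holds). The fingers move at their own pace and stop on an object; FORCE is the grip in N (left out, the last holds). Time passes only in rows, so rows that repeat a pose let the fingers close. It gives the time, the measured TCP pose, the force, the opening and the grip force at its end, in the units of the state.
- bot.get_obs(): the state, without advancing time (a new reading comes with each control period).
- bot.camera(name): name is "scene" or "side" or "wrist"; returns a dict with "image" (420x560x3 uint8, blue, green, red), "fx", "fy", "cx", "cy" (pixels), "rvec" (rotation vector, rad) and "tvec" (3), from world to camera coordinates, as OpenCV has them; the wrist camera has in their place "T_tool_cam" (4x4, takes a point from camera to tool coordinates, whose origin is the TCP and whose axes are the flange's). Camera axes: x right, y down, z forward; pixel columns grow to the right and rows downward; lengths in m; the calibration is good to about 2 mm. The wrist camera is an equidistant fisheye: a pixel r from the principal point sees the ray r / f radians off the axis. A picture is of the moment at which its call begins: read the wrist's pose just before it. There is no depth.
- bot.job_done(): hands the job in; it is judged then, once.
The state is a dict: "clock": time; "joint_pos": joint angles; "qd": joint speeds; "tau": joint torques, N m; "position": TCP position; "tcp_rot": TCP orientation; "ft_force": force on the tool from outside, world axes, zero at the start; "ft_torque": the same for the moment, N m; "width": finger opening in m; "grip_force": force on a finger pad.
Only numpy, scipy, OpenCV 4.12 (cv2) and the standard library are available. Lean on these libraries where they do the work, as an engineer would, in place of code of your own. Each camera call takes 0.05 s, during which the arm holds its last target. There are 200 camera calls.

## Working session

There is one attempt and no reset: what is moved stays moved. The work goes in short steps, Python scripts to look and compute and a shell command to move; the robot and the scene stay as the last step left them, time stands still between calls to the robot, and variables do not carry over. Pictures are saved under pics/ and viewed, at most 10 in all, crops included, and the job is handed in when it is done.

```bash
mkdir -p pics; python3 - <<'E'
from workcell import bot
import cv2,numpy as np
np.set_printoptions(precision=4,suppress=True)
for n in("scene","side"):
    c=bot.camera(n); cv2.imwrite(f"pics/{n}0.png",c["image"]); print(n,c["fx"],c["fy"],c["cx"],c["cy"],c["rvec"],c["tvec"])
    np.save(n+".npy",np.array([*np.ravel(c["rvec"]),*np.ravel(c["tvec"]),c["fx"],c["fy"],c["cx"],c["cy"]]))
    R=cv2.Rodrigues(np.array(c["rvec"]))[0];print(-R.T@np.ravel(c["tvec"]))
o=bot.get_obs();print(o)
c=bot.camera("wrist");cv2.imwrite("pics/wrist0.png",c["image"]);print({k:v for k,v in c.items() if k!="image"})
E
```

```text
scene 409.5040233931344 409.5040233931344 279.58595228870047 212.732847040643 [ 2.1777  0.5066 -0.2745] [-0.4381 -0.0479  1.3848]
[ 0.9116 -0.8071  0.7934]
side 504.2772995591209 504.2772995591209 273.59389457782373 207.64413532528397 [ 2.4488 -0.025   0.0198] [-0.4807  0.0506  1.2351]
[ 0.4555 -0.7606  0.9865]
{'clock': 0.1, 'joint_pos': array([-1.3866,  0.3512,  1.6524, -0.    ,  1.1391, -0.0846]), 'qd': array([ 0.0004, -0.0013, -0.0008,  0.0015,  0.0006,  0.002 ]), 'tau': array([  0.0001, -50.6834, -29.1875,  -0.0001,   0.0026,   0.    ]), 'position': array([ 0.146 , -0.5299,  0.2059]), 'tcp_rot': array([-3.1122, -0.4208,  0.0001]), 'ft_force': array([-0.232 ,  0.2042, -0.0579]), 'ft_torque': array([-0.044 , -0.0486, -0.0197]), 'grip_force': 0.0, 'width': 0.08537613591670073}
{'fx': 325.19226210127806, 'fy': 325.19226210127806, 'cx': 276.38865698044236, 'cy': 212.63382536436615, 'T_tool_cam': array([[-0.0002, -0.9512, -0.3087,  0.0788],
       [ 1.    , -0.0004,  0.0006,  0.0001],
       [-0.0007, -0.3087,  0.9512, -0.1688],
       [ 0.    ,  0.    ,  0.    ,  1.    ]])}
```

View pics/scene0.png

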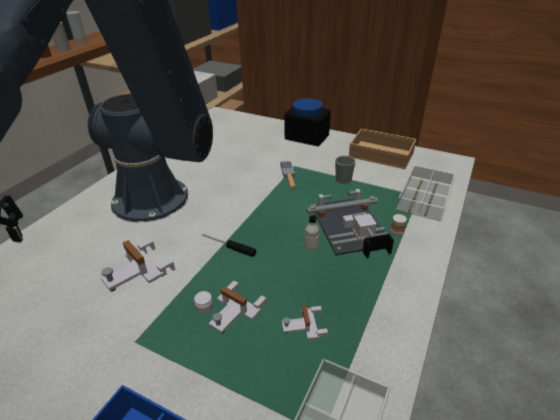

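View pics/side0.png

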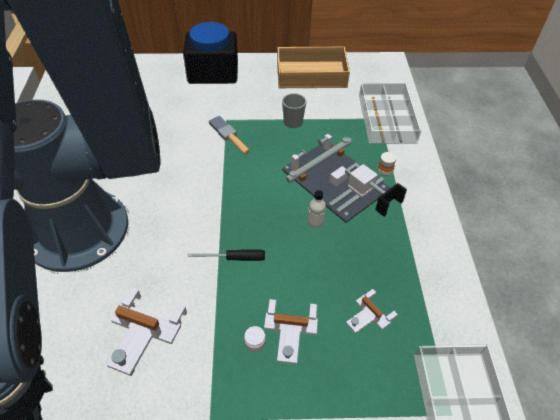

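The middle-sized bridge is the one beside the tin: (237,303) in scene, (290,330) in side. The jig is at about (345,180) in side, its thumb pad at (391,199), and the hook slide is visible. Next I'll enlarge these areas.

```bash
python3 - <<'E'
import cv2,numpy as np
s=cv2.imread("pics/side0.png");c=cv2.imread("pics/scene0.png")
def cr(im,x,y,w=100,h=75): return cv2.resize(im[y:y+h,x:x+w],(400,300),interpolation=cv2.INTER_CUBIC)
a=np.hstack([cr(s,240,290),cr(c,190,265)])
cv2.imwrite("pics/c1.png",a)
def cr2(im,x,y): return cv2.resize(im[y:y+110,x:x+133],(798,660))[:600]
cv2.imwrite("pics/c2.png",cv2.resize(s[125:225,275:408],(798,600),interpolation=cv2.INTER_CUBIC))
E
```

```text
(no output)
```

View pics/c1.png

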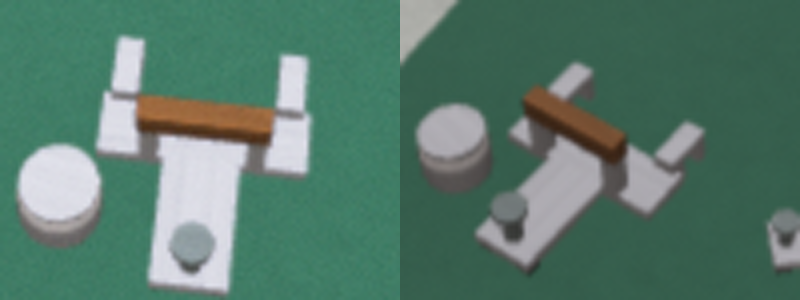

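View pics/c2.png

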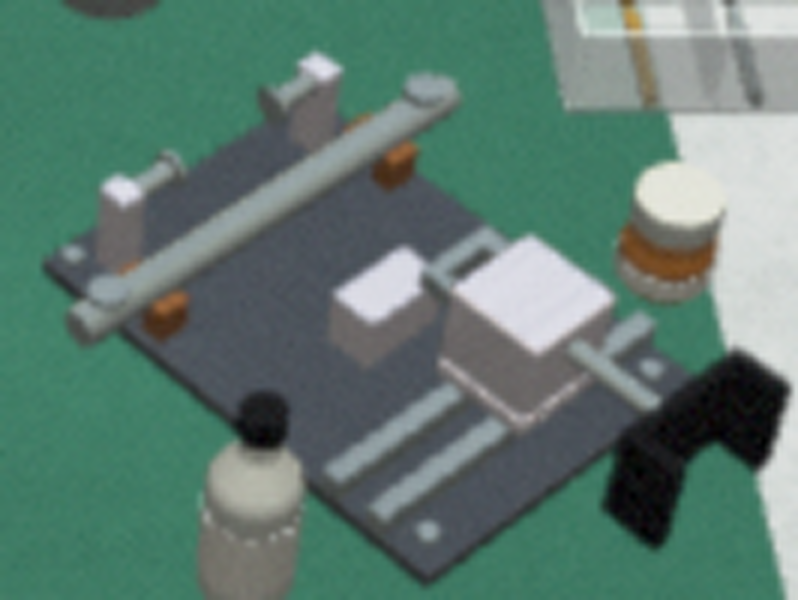

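The left crop shows the bridge with its post toward the camera, post head at (191,243), knuckle tops at (128,40) and (294,56), and the tin to its left. The jig crop shows the lug tops at (122,190) and (318,68), the housing top at (532,295), and the pad at lower right. Next I'll fit the poses.

```bash
cat > fit.py <<'E'
import cv2,numpy as np
from scipy.optimize import least_squares
np.set_printoptions(precision=4,suppress=True)
def proj(n,P):
    k=np.load(n+".npy");K=np.array([[k[6],0,k[8]],[0,k[7],k[9]],[0,0,1]])
    return cv2.projectPoints(np.atleast_2d(P).astype(float),k[:3],k[3:6],K,None)[0].reshape(-1,2)
def w(p,P):
    c,s=np.cos(p[2]),np.sin(p[2]);P=np.atleast_2d(P)/1000.
    return np.c_[p[0]+c*P[:,0]-s*P[:,1],p[1]+s*P[:,0]+c*P[:,1],P[:,2]]
E
python3 - <<'E'
from fit import *
S=lambda u,v:((u+.5)/4-.5+240,(v+.5)/4-.5+290)
C=lambda u,v:((u-400+.5)/4-.5+190,(v+.5)/4-.5+265)
J=lambda u,v:((u+.5)/6-.5+275,(v+.5)/6-.5+125)
bs=[(-50,0,40,S(191,243)),(68,51,24,S(118,37)),(68,37,24,S(145,40)),(68,-37,24,S(280,55)),(68,-51,24,S(308,57)),
 (36,51,24,S(112,92)),(36,-51,24,S(303,115)),(-62,20,14,S(150,284)),(-62,-20,14,S(228,290)),(17,35,61,S(138,97)),(17,-35,61,S(271,110))]
bc=[(-50,0,40,C(508,206)),(17,35,61,C(535,87)),(3,35,61,C(524,98)),(3,-35,61,C(612,151)),(17,-35,61,C(625,136)),(68,51,24,C(577,63)),(68,-51,24,C(704,130)),(-62,20,14,C(476,234)),(-62,-20,14,C(534,265))]
def rb(p): return np.r_[tuple((proj("side" if l is bs else "scene",w(p[:3],[q[:3] for q in l]))-[q[3] for q in l]).ravel() for l in (bs,bc))]
r=least_squares(rb,[.48,-.2,1.5],loss="soft_l1");print("bridge",r.x,np.degrees(r.x[2]));print(rb(r.x).reshape(-1,2))
js=[(120,85,10,J(45,265)),(-120,85,10,J(428,572)),(43,115,30.5,J(85,325)),(43,-115,30.5,J(452,100))]
jh=[(-120,-25,77,J(613,298)),(-70,-25,77,J(530,237)),(-120,25,77,J(540,353)),(-70,25,77,J(452,293))]
jr=[(-30,0,38,J(382,285))]
def rj(p):
    P=[q[:3] for q in js+jr]+[(q[0],q[1]+p[3],q[2]) for q in jh]
    return (proj("side",w(p[:3],P))-[q[3] for q in js+jr+jh]).ravel()
r=least_squares(rj,[.6,.1,2.3,0],x_scale=[.1,.1,.1,10],loss="soft_l1");print("jig",r.x,np.degrees(r.x[2]));print(rj(r.x).reshape(-1,2))
p=r.x
for n,q in dict(seat=(20,0,38),pad=(-180,p[3],62),oil=(0,0,0)).items():print(n,w(p[:3],q))
for n,px,z in(("oil",J(263,400),.11),("jar",J(680,185),.05),("tin",S(60,180),.035)):
    f=least_squares(lambda a:(proj("side",[a[0],a[1],z])[0]-px),[.6,.1]);print(n,f.x)
E
```

```text
bridge [ 0.5079 -0.292   1.4346] 82.19475613640994
[[ 0.619  -0.3593]
 [ 0.2826  0.0321]
 [-0.0146 -0.0442]
 [ 0.5263 -0.214 ]
 [ 0.0487 -0.033 ]
 [-0.0025 -0.425 ]
 [ 0.4083 -1.061 ]
 [-0.0198 -0.5941]
 [ 0.3756  0.1413]
 [ 0.1607 -1.1925]
 [ 1.2708 -0.795 ]
 [-0.285   0.5565]
 [-0.3802 -0.6188]
 [-1.4935  0.3013]
 [-0.4644 -0.2262]
 [ 0.0591 -0.3921]
 [-1.0765  0.2989]
 [-0.5542  0.6133]
 [-0.9553  0.337 ]
 [-2.4246  0.5792]]
jig [ 0.6389  0.1648  2.2892 -7.5989] 131.16361953050873
[[-4.6135 -3.7506]
 [-2.8479 -3.5945]
 [ 0.5694  2.099 ]
 [-0.6528 -1.2335]
 [ 2.5767  0.3242]
 [ 1.4551  0.411 ]
 [ 0.0258 -0.0983]
 [ 0.3685  1.2345]
 [-0.246   0.1871]]
seat [[0.6257 0.1799 0.038 ]]
pad [[0.7631 0.0343 0.062 ]]
oil [[0.6389 0.1648 0.    ]]
oil [0.5845 0.0142]
jar [0.7876 0.1908]
tin [ 0.435  -0.3051]
```

```bash
cat >> fit.py <<'E'
from scipy.spatial.transform import Rotation as Ro
def down(yaw): # tool z down, tool y at world angle yaw
    y=np.array([np.cos(yaw),np.sin(yaw),0]);z=np.array([0,0,-1.]);return np.c_[np.cross(y,z),y,z]
def plan(pos,yaw=None):
    from workcell import bot
    o=bot.get_obs();R=Ro.from_rotvec(o["tcp_rot"]).as_matrix()
    print("clock",o["clock"],"pos",o["position"],"yaw_y",np.degrees(np.arctan2(R[1,1],R[0,1])),"q",o["joint_pos"],"f",o["ft_force"],"w",o["width"])
    print("shift",R.T@(np.array(pos)-o["position"])*10)
    if yaw is not None:
        for a in(yaw,yaw+np.pi): print("turn",Ro.from_matrix(R.T@down(a)).as_rotvec()/np.pi)
    return o,R
E
python3 - <<'E'
from fit import *
plan([.62,.12,.25],np.radians(131.2)); plan([.51,-.29,.25],np.radians(82.2))
E
```

```text
clock 0.15 pos [ 0.146 -0.53   0.206] yaw_y -74.59780060650398 q [-1.3866  0.3511  1.6522 -0.      1.1391 -0.0846] f [0.19   0.2822 0.7692] w 0.0855364710087746
shift [ 6.2958 -5.008  -0.4352]
turn [-0.0001  0.0004  0.8567]
turn [-0.0003 -0.0001 -0.1433]
clock 0.15 pos [ 0.146 -0.53   0.206] yaw_y -74.59780060650398 q [-1.3866  0.3511  1.6522 -0.      1.1391 -0.0846] f [0.19   0.2822 0.7692] w 0.0855364710087746
shift [ 4.1464 -1.3474 -0.4386]
turn [-0.0001 -0.0004 -0.8711]
turn [-0.0003  0.      0.1289]
```

```bash
J="python3 -m jog"
$J '[[[0.5,-0.4,-0.2],[0,0,0]],[[1,-0.8,-0.44],[0,0,0]],[[1,-0.8,-0.44],[0,0,0]]]' | tail -c 300
$J '[[[0.5,-0.4,0],[0,0,0]],[[1,-0.8,0],[0,0,0]],[[1,-0.8,0],[0,0,0]]]' >/dev/null
$J '[[[0.5,-0.4,0],[0,0,0]],[[1,-0.8,0],[0,0,0]],[[1,-0.8,0],[0,0,0]]]' >/dev/null
$J '[[[0.5,-0.4,0],[0,0,0]],[[1,-0.8,0],[0,0,0]],[[1,-0.8,0],[0,0,0]]]' >/dev/null
$J '[[[0.5,-0.4,0],[0,0,0]],[[1,-0.8,0],[0,0,0]],[[1,-0.8,0],[0,0,0]]]' >/dev/null
$J '[[[0.5,-0.4,0],[0,0,0]],[[1,-0.8,0],[0,0,0]],[[1,-0.8,0],[0,0,0]]]' >/dev/null
$J '[[[0.15,-0.1,0],[0,0,-0.05]],[[0.3,-0.2,0],[0,0,-0.1]],[[0.3,-0.2,0],[0,0,-0.143]],[[0.3,-0.2,0],[0,0,-0.143]],[[0.3,-0.2,0],[0,0,-0.143]]]'
python3 - <<'E'
from fit import *
from workcell import bot
plan([.62,.12,.25],np.radians(131.2))
c=bot.camera("wrist");cv2.imwrite("pics/wj.png",c["image"]);cv2.imwrite("pics/wj2.png",cv2.resize(c["image"],(800,600),interpolation=cv2.INTER_CUBIC))
o=bot.get_obs();np.savez("wj.npz",p=o["position"],r=o["tcp_rot"],T=c["T_tool_cam"])
E
```

```text
clock: 0.52
position: [0.2227, -0.4249, 0.2517]
tcp_rot: [3.111, 0.425, 0.001]
ft_force: [0.5, -0.8, 0.1]
width: 0.0853
grip_force: 0.0
clock: 3.02
position: [0.6206, 0.1173, 0.2504]
tcp_rot: [2.944, 1.097, -0.0]
ft_force: [0.5, -0.6, 0.4]
width: 0.0854
grip_force: 0.0
clock 3.025 pos [0.6206 0.1173 0.2504] yaw_y -49.117952271069235 q [ 0.1133  0.4642  1.3722 -0.0003  1.3054  0.9707] f [ 0.5159 -0.6335  0.4008] w 0.08539373147864548
shift [ 0.013  -0.024   0.0045]
turn [ 0.0002 -0.0001  0.9982]
turn [ 0.      0.0001 -0.0018]
```

View pics/wj2.png

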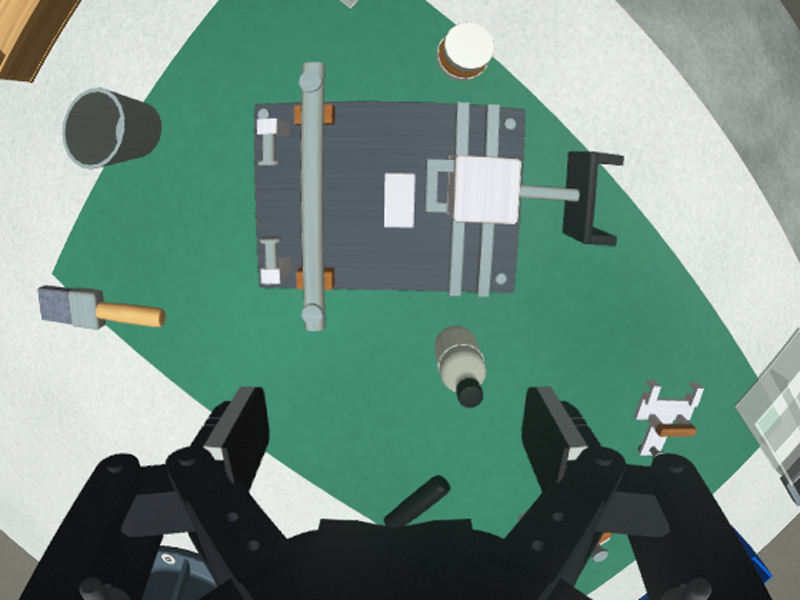

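The wrist view looks down on the jig: pin middles at about (267,148) and (270,254), rest centre (399,200), housing (455..521, 157..222), tube ends (313,63) and (314,330), pad bar around x=578. Next I'll fit the jig pose from these.

```bash
cat >> fit.py <<'E'
F,CX,CY=325.19226,276.38866,212.63383
def wproj(n,P):
    d=np.load(n);R=Ro.from_rotvec(d["r"]).as_matrix();T=d["T"]
    q=((np.atleast_2d(P)-d["p"])@R-T[:3,3])@T[:3,:3]
    rho=np.hypot(q[:,0],q[:,1]);th=np.arctan2(rho,q[:,2])
    return np.c_[CX+F*th*q[:,0]/rho,CY+F*th*q[:,1]/rho]
U=lambda u,v:((u+.5)*.7-.5,(v+.5)*.7-.5)
E
python3 - <<'E'
from fit import *
js=[(43,-115,30.5,U(313,63)),(43,115,30.5,U(314,330)),(75,-44,50,U(267,148)),(75,44,50,U(270,254)),
(-30,0,38,U(399.5,200.5)),(75,-33,50,U(268,163)),(75,33,50,U(269.5,240))]
jh=[(-120,-25,77,U(521,157)),(-70,-25,77,U(455,157)),(-120,25,77,U(519,222)),(-70,25,77,U(453,222))]
jb=[(1,-85,10,U(255,104)),(1,85,10,U(259,288)),(0,-85,10,U(525,109)),(0,85,10,U(514,293))]
def rj(p):
    P=[q[:3] for q in js]+[(q[0],q[1]+p[3],q[2]) for q in jh]+[((p[4] if q[0]==1 else p[4]-240),q[1],10) for q in jb]
    return (wproj("wj.npz",w(p[:3],P))-[q[3] for q in js+jh+jb]).ravel()
r=least_squares(rj,[.64,.165,2.29,0,110],x_scale=[.1,.1,.1,10,10],loss="soft_l1");p=r.x;print("jig",p,np.degrees(p[2]));print(rj(p).reshape(-1,2))
np.save("jig.npy",p)
P=[(20,0,38),(75,44,50),(-180,p[3],62),(-202,p[3]+32,83),(-202,p[3]-32,83)]
print(w(p[:3],P));print((wproj("wj.npz",w(p[:3],P))+.5)/.7-.5)
bs=[(68,51,24,U(650,382)),(68,-51,24,U(703,386))]
E
```

```text
jig [  0.6366   0.1675   2.2642 -14.2568  99.1732] 129.73049313786368
[[-0.1633  0.8729]
 [ 0.5072 -2.0296]
 [ 0.852  -0.2217]
 [ 0.5342  0.2368]
 [-0.7784 -0.1073]
 [ 0.2101 -1.2682]
 [ 0.5061  0.9291]
 [ 0.0588  0.8115]
 [-0.0834 -2.1235]
 [-1.2764  1.3066]
 [-0.5219 -0.6787]
 [-0.5061  0.3372]
 [ 0.088   0.0178]
 [ 0.4645  0.0396]
 [-0.0411 -0.0434]]
[[0.6238 0.1828 0.038 ]
 [0.5548 0.197  0.05  ]
 [0.7626 0.0381 0.062 ]
 [0.7521 0.0008 0.083 ]
 [0.8013 0.0417 0.083 ]]
[[337.4892 199.6326]
 [270.7632 254.3383]
 [584.4617 195.1325]
 [615.3687 240.0637]
 [622.6062 159.6335]]
```

```bash
J="python3 -m jog"
$J '[[[-0.5,0.2,0.04],[0,0,0]],[[-1,0.42,0.08],[0,0,0]]]' >/dev/null
$J '[[[-0.5,0.2,0.04],[0,0,0]],[[-1,0.42,0.08],[0,0,0]]]' >/dev/null
$J '[[[-0.5,0.2,0.04],[0,0,0]],[[-1,0.42,0.08],[0,0,0]]]' >/dev/null
$J '[[[-0.5,0.2,0.04],[0,0,0.055]],[[-0.97,0.42,0.08],[0,0,0.11]],[[-0.97,0.42,0.08],[0,0,0.165]],[[-0.97,0.42,0.08],[0,0,0.22]],[[-0.97,0.42,0.08],[0,0,0.27]],[[-0.97,0.42,0.08],[0,0,0.27]],[[-0.97,0.42,0.08],[0,0,0.27]]]'
python3 - <<'E'
from fit import *
from workcell import bot
o,_=plan([.5093,-.2821,.12],np.radians(82.2))
c=bot.camera("wrist");cv2.imwrite("pics/wb.png",c["image"]);cv2.imwrite("pics/wb2.png",cv2.resize(c["image"],(800,600),interpolation=cv2.INTER_CUBIC))
np.savez("wb.npz",p=o["position"],r=o["tcp_rot"],T=c["T_tool_cam"])
E
```

```text
clock: 4.7
position: [0.4321, -0.2687, 0.2185]
tcp_rot: [3.135, -0.2, 0.0]
ft_force: [0.3, -0.3, -0.6]
width: 0.0852
grip_force: 0.0
clock 4.7 pos [ 0.4321 -0.2687  0.2185] yaw_y -97.30795845976174 q [-0.6478  0.2627  1.7421 -0.0001  1.1367  1.0506] f [ 0.2592 -0.3285 -0.6083] w 0.08515969946193978
shift [0.783  0.0347 0.9847]
turn [ 0.      0.0001 -0.9973]
turn [ 0.     -0.      0.0027]
```

View pics/wb2.png

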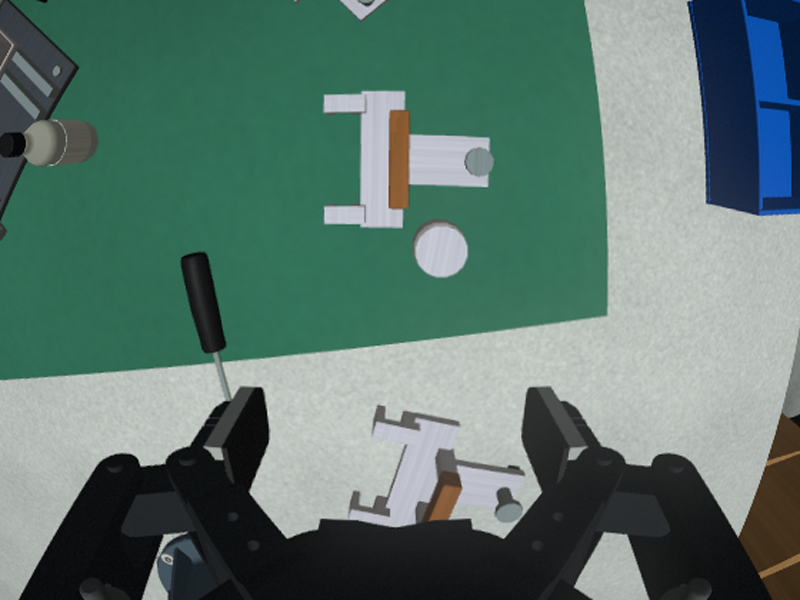

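The wrist view shows the bridge: post head (479,162), tongue end corners (490,138)/(489,186), handle (390-410, 111-208), knuckle ends at x=324, and the tin at (441,250).

```bash
python3 - <<'E'
from fit import *
b=[(-50,0,40,U(479,161.5)),(68,-51,24,U(324,95.5)),(68,51,24,U(324,222)),(-62,-20,14,U(490,138)),(-62,20,14,U(489,187)),
(17,-35,61,U(391,110)),(3,-35,61,U(410,111)),(3,35,61,U(408,208)),(17,35,61,U(389,207.5))]
rb=lambda p:(wproj("wb.npz",w(p,[q[:3] for q in b]))-[q[3] for q in b]).ravel()
r=least_squares(rb,[.508,-.292,1.43],loss="soft_l1");p=r.x;print(p,np.degrees(p[2]));print(rb(p).reshape(-1,2))
h=w(p,(10,0,0))[0];print(h);plan([h[0],h[1],.041],p[2])
E
```

```text
[ 0.508  -0.292   1.4262] 81.71496980217623
[[ 0.5209  0.2725]
 [ 0.42   -0.7186]
 [ 0.3328  0.7951]
 [-0.3834 -0.1137]
 [-1.0029 -0.1081]
 [-0.6176 -0.5531]
 [ 0.3668 -0.9763]
 [ 0.3507  0.586 ]
 [-0.3141  0.6913]]
[ 0.5094 -0.2821  0.    ]
clock 4.75 pos [ 0.4321 -0.2686  0.2185] yaw_y -97.33075704022087 q [-0.6477  0.2627  1.7421 -0.      1.1367  1.051 ] f [0.5024 0.6753 0.3406] w 0.08569094014351915
shift [0.7837 0.0345 1.7747]
turn [ 0.      0.     -0.9947]
turn [ 0.     -0.      0.0053]
```

```bash
J="python3 -m jog"
$J '[[[0.4,0.02,0.4],[0,0,0.005]],[[0.784,0.034,0.9],[0,0,0.005]],[[0.784,0.034,0.9],[0,0,0.005]]]' 42 40 >/dev/null
$J '[[[0,0,0.4],[0,0,0]],[[0,0,0.7],[0,0,0]],[[0,0,0.87],[0,0,0]],[[0,0,0.87],[0,0,0]],[[0,0,0.87],[0,0,0]]]'
$J '[[[0,0,0],[0,0,0]],[[0,0,0],[0,0,0]],[[0,0,0],[0,0,0]],[[0,0,0],[0,0,0]],[[0,0,0],[0,0,0]]]' 0 60
$J '[[[0,0,-0.1],[0,0,0]],[[0,0,-0.3],[0,0,0]],[[0,0,-0.5],[0,0,0]],[[0,0,-0.5],[0,0,0]]]'
```

```text
clock: 5.75
position: [0.5101, -0.2826, 0.0429]
tcp_rot: [3.132, -0.229, 0.003]
ft_force: [0.5, -0.4, 0.6]
width: 0.042
grip_force: 0.0
clock: 6.38
position: [0.5095, -0.2821, 0.0414]
tcp_rot: [-3.133, 0.229, 0.0]
ft_force: [0.5, 0.3, 0.2]
width: -0.0001
grip_force: 0.0
clock: 6.88
position: [0.5104, -0.2827, 0.0931]
tcp_rot: [3.132, -0.229, 0.004]
ft_force: [-0.0, -0.2, -0.1]
width: 0.0002
grip_force: 0.0
```

The grip closed on nothing, so I'll look.

```bash
python3 - <<'E'
from fit import *
from workcell import bot
c=bot.camera("side")["image"];d=bot.camera("scene")["image"]
f=lambda im,x,y:cv2.resize(im[y:y+150,x:x+100],(400,600),interpolation=cv2.INTER_CUBIC)
cv2.imwrite("pics/m1.png",np.hstack([f(c,240,220),f(d,190,200)]))
E
```

```text
(no output)
```

View pics/m1.png

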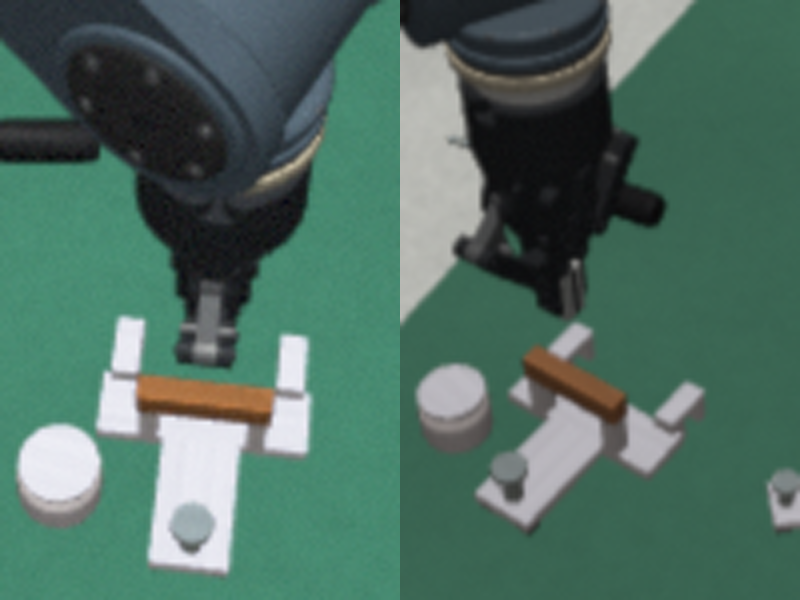

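The bridge is unmoved, and the closed fingertips are at about side pixel (291,310). I'll compare that with the projected TCP.

```bash
python3 - <<'E'
from fit import *
from workcell import bot
o,_=plan([.5094,-.2821,.041],np.radians(81.7))
p=o["position"]-[0,0,.008]
print("side",proj("side",p),"seen",(207/4+240,362/4+220),"scene",proj("scene",p),"seen",(172/4+190,312/4+200))
print("handle top mid",proj("side",[.5094,-.2821,.061]),"seen",(205/4+240,392/4+220))
E
```

```text
clock 6.975 pos [ 0.5094 -0.2821  0.0912] yaw_y -98.36216625780281 q [-0.5857  0.5469  1.6634  0.      0.9314  1.1311] f [ 0.8843  0.6622 -0.4592] w 0.00035623768223687845
shift [0.0002 0.0004 0.5019]
turn [0.     0.     0.9997]
turn [-0.      0.     -0.0003]
side [[291.5852 312.3506]] seen (291.75, 310.5) scene [[231.6013 287.3287]] seen (233.0, 278.0)
handle top mid [[291.2055 317.6262]] seen (291.25, 318.0)
```

```bash
python3 - <<'E'
from fit import *
f=lambda s,c:least_squares(lambda P:np.r_[proj("side",P)[0]-s,proj("scene",P)[0]-c],[.51,-.28,.08]).x
print(f((291.75,310.5),(231,279)),f((291.75,310.5),(233,279)))
print("handle L end",f((240+138/4,220+378/4),(190+135/4,200+350/4)))
P=[[.5094,-.2821,z] for z in(.083,.1,.12,.14)];print(proj("side",P),proj("scene",P))
E
```

```text
[ 0.5097 -0.2876  0.1098] [ 0.5104 -0.2833  0.1041]
handle L end [ 0.4761 -0.2703  0.0542]
[[291.5893 312.4126]
 [291.8949 308.2616]
 [292.2649 303.2352]
 [292.6468 298.0473]] [[231.6047 287.3968]
 [230.9486 282.3159]
 [230.158  276.1937]
 [229.3465 269.9091]]
```

The closed fingertips triangulate to about z = 0.105–0.11 where 0.083 was expected. The fingers sit 20–27 mm higher than specified, so they closed above the bar. I'll retry lower.

```bash
J="python3 -m jog"
$J '[[[0,0,0],[0,0,0]],[[0,0,0],[0,0,0]],[[0,0,0.2],[0,0,0]],[[0,0,0.4],[0,0,0]],[[0,0,0.5],[0,0,0]],[[0,0,0.6],[0,0,0]],[[0,0,0.7],[0,0,0]],[[0,0,0.7],[0,0,0]]]' 42 60
$J '[[[0,0,0],[0,0,0]],[[0,0,0],[0,0,0]],[[0,0,0],[0,0,0]],[[0,0,0],[0,0,0]]]' 0 60
```

```text
clock: 7.98
position: [0.5092, -0.282, 0.0208]
tcp_rot: [-3.133, 0.229, 0.001]
ft_force: [-0.0, -0.1, 0.1]
width: 0.042
grip_force: 0.0
clock: 8.48
position: [0.5099, -0.2824, 0.022]
tcp_rot: [3.133, -0.229, 0.001]
ft_force: [-1.3, 1.1, 6.1]
width: 0.0125
grip_force: 60.8
```

```bash
J="python3 -m jog"
$J '[[[0,0,0],[0,0,0]],[[0,0,0],[0,0,0]],[[0,0,0.03],[0,0,0]],[[0,0,0.07],[0,0,0]],[[0,0,0.07],[0,0,0]]]' 42 60
$J '[[[0,0,0],[0,0,0]],[[0,0,0],[0,0,0]],[[0,0,0],[0,0,0]],[[0,0,0],[0,0,0]]]' 0 80
python3 - <<'E'
from fit import *
from workcell import bot
c=bot.camera("side")["image"];d=bot.camera("scene")["image"]
f=lambda im,x,y:cv2.resize(im[y:y+75,x:x+50],(400,600),interpolation=cv2.INTER_CUBIC)
cv2.imwrite("pics/m2.png",np.hstack([f(c,265,280),f(d,207,250)]))
E
```

```text
clock: 9.1
position: [0.5092, -0.282, 0.0139]
tcp_rot: [-3.133, 0.229, 0.001]
ft_force: [0.5, -0.9, -0.3]
width: 0.0422
grip_force: 0.0
clock: 9.6
position: [0.5096, -0.2822, 0.0147]
tcp_rot: [3.133, -0.229, 0.0]
ft_force: [-2.4, 0.4, 4.9]
width: 0.0122
grip_force: 78.8
```

View pics/m2.png

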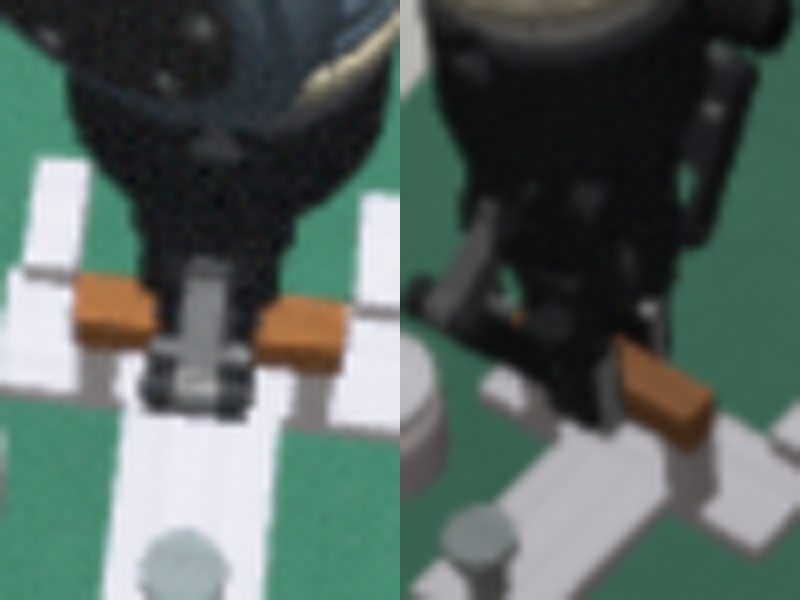

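The fingers now straddle the bar properly (side crop: finger at (200,340) over the bar at (210,310)). Now lift.

```bash
J="python3 -m jog"
$J '[[[0,0,-0.03],[0,0,0]],[[0,0,-0.1],[0,0,0]],[[0,0,-0.3],[0,0,0]],[[0,0,-0.6],[0,0,0]],[[0,0,-0.85],[0,0,0]],[[0,0,-1],[0,0,0]]]'
$J '[[[0,0,-0.2],[0,0,0]],[[0,0,-0.4],[0,0,0]],[[0,0,-0.45],[0,0,0]],[[0,0,-0.45],[0,0,0]]]'
python3 - <<'E'
from fit import *
plan([.6174,.1905,.155],np.radians(129.73))
E
```

```text
clock: 10.45
position: [0.5097, -0.2822, 0.1157]
tcp_rot: [3.133, -0.229, 0.002]
ft_force: [-0.1, -0.8, -3.8]
width: 0.0121
grip_force: 78.2
clock: 10.95
position: [0.5093, -0.282, 0.1589]
tcp_rot: [-3.133, 0.229, 0.001]
ft_force: [0.6, 0.7, -4.2]
width: 0.0123
grip_force: 78.3
clock 10.95 pos [ 0.5093 -0.282   0.1589] yaw_y -98.3608007083219 q [-0.5857  0.4602  1.6132  0.      1.0687  1.131 ] f [ 0.557   0.676  -4.2088] w 0.012293456868342885
shift [ 0.3824 -4.8321  0.0402]
turn [0.0001 0.0002 0.7328]
turn [-0.0001  0.0001 -0.2672]
```

```bash
J="python3 -m jog"
$J '[[[0.02,-0.25,0],[0,0,0]],[[0.04,-0.6,0],[0,0,0]],[[0.08,-1,0],[0,0,0]]]' >/dev/null
$J '[[[0.04,-0.5,0],[0,0,0]],[[0.08,-1,0],[0,0,0]]]' >/dev/null
$J '[[[0.04,-0.5,0],[0,0,0]],[[0.08,-1,0],[0,0,0]]]' >/dev/null
$J '[[[0.04,-0.5,0],[0,0,0]],[[0.08,-1,0],[0,0,0]]]' >/dev/null
$J '[[[0.02,-0.4,0],[0,0,-0.03]],[[0.06,-0.7,0],[0,0,-0.08]],[[0.06,-0.83,0],[0,0,-0.13]],[[0.06,-0.83,0],[0,0,-0.18]],[[0.06,-0.83,0],[0,0,-0.23]],[[0.06,-0.83,0],[0,0,-0.267]],[[0.06,-0.83,0],[0,0,-0.267]],[[0.06,-0.83,0],[0,0,-0.267]]]'
python3 - <<'E'
from fit import *
from workcell import bot
o,_=plan([.6174,.1905,.085],np.radians(129.73))
c=bot.camera("wrist");np.savez("wp.npz",p=o["position"],r=o["tcp_rot"],T=c["T_tool_cam"]);cv2.imwrite("pics/wp.png",c["image"])
cv2.imwrite("pics/wp2.png",cv2.resize(c["image"],(800,600),interpolation=cv2.INTER_CUBIC))
E
```

```text
clock: 13.08
position: [0.6171, 0.1901, 0.1587]
tcp_rot: [-2.956, -1.063, 0.002]
ft_force: [-0.3, -0.2, -4.2]
width: 0.0122
grip_force: 78.4
clock 13.075 pos [0.6171 0.1901 0.1587] yaw_y -50.44772394679832 q [ 0.2268  0.5717  1.4305 -0.      1.1405  1.1073] f [-0.3253 -0.1896 -4.1576] w 0.012196651293247452
shift [ 0.0055 -0.0004  0.737 ]
turn [0.0005 0.0002 0.999 ]
turn [-0.0001  0.0003 -0.001 ]
```

View pics/wp2.png

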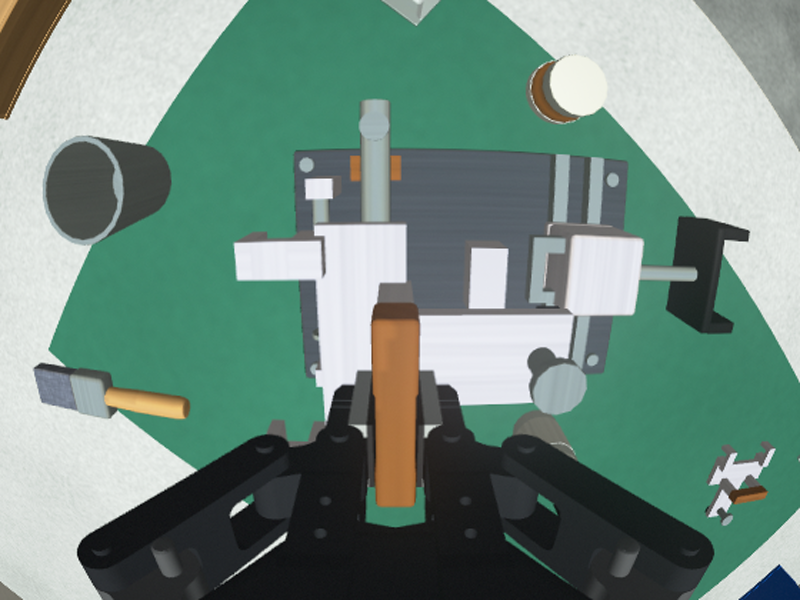

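The view shows the bridge in the fingers: knuckle_b top face (235-325, 240-280), post head (558,388), handle end (396,305). Visible jig features: lug_b (319,188), pin_b (320,211), rest corners (471,247)/(507,247), housing (568-643, 234-315). Next I'll fit both.

```bash
python3 - <<'E'
from fit import *
b=[(68,-51,24,U(235,241)),(36,-51,24,U(324,237)),(68,-37,24,U(236,281)),(36,-37,24,U(324,275.5)),(-50,0,40,U(558,388)),
(3,-35,61,U(418,318)),(17,-35,61,U(373,320)),(-62,-20,14,U(573,315)),(-62,20,14,U(575,0))][:8]
def wb(p):
    P=np.array([q[:3] for q in b])/1000.
    return Ro.from_euler("ZYX",p[3:6]).apply(P)+p[:3]
rb=lambda p:(wproj("wp.npz",wb(p))-[q[3] for q in b]).ravel()
r=least_squares(rb,[.624,.183,.144,2.264,0,0],loss="soft_l1",f_scale=.7);p=r.x;print("bridge",p[:3],np.degrees(p[3:]));print(rb(p).reshape(-1,2))
js=[(43,-115,30.5,U(375,100)),(75,-55,50,U(320,199)),(-24,-20,38,U(471,247)),(-36,-20,38,U(507,247)),(100,-85,10,U(295,151)),(-140,-85,10,U(628,160)),(-140,85,10,U(604,373))]
jh=[(-120,-25,77,U(643,236)),(-70,-25,77,U(568,234)),(-120,25,77,U(635,315)),(-70,25,77,U(565,312))]
def rj(p):
    P=[(q[0] if abs(q[0]+30)>7 else -30+np.sign(q[0]+30)*p[4],q[1] if abs(q[0]+30)>7 else -p[5],q[2]) for q in js]+[(q[0],q[1]+p[3],q[2]) for q in jh]
    return (wproj("wp.npz",w(p[:3],P))-[q[3] for q in js+jh]).ravel()
r=least_squares(rj,[.637,.167,2.264,-14,6,20],x_scale=[.1,.1,.1,10,5,5],loss="soft_l1");j=r.x;print("jig",j,np.degrees(j[2]));print(rj(j).reshape(-1,2))
c,s=np.cos(j[2]),np.sin(j[2]);d=p[:2]-w(j[:3],(20,0,0))[0,:2];print("bridge-seat in jig mm",1000*np.array([c*d[0]+s*d[1],-s*d[0]+c*d[1]]))
j0=np.load("jig.npy");d=p[:2]-w(j0[:3],(20,0,0))[0,:2];print("old jig",1000*np.array([c*d[0]+s*d[1],-s*d[0]+c*d[1]]))
E
```

```text
bridge [0.6234 0.1824 0.1438] [129.15    -0.3209  -0.3342]
[[ 0.2385 -0.4506]
 [-1.4666  1.2623]
 [ 1.5953 -2.2749]
 [-0.5707  1.3193]
 [ 0.6518  0.4103]
 [ 2.7173  0.7272]
 [-0.7275 -0.8255]
 [-0.5726 -0.9415]]
jig [  0.6371   0.1669   2.2653 -14.1877  11.8761  22.3803] 129.79454400839566
[[-0.4185  0.717 ]
 [ 0.41   -0.6099]
 [ 0.1676 -0.1474]
 [ 0.1691  0.1638]
 [-1.6054  0.0303]
 [-0.1305  0.0538]
 [-0.3096 -0.1937]
 [ 1.3892  0.0807]
 [ 2.1759 -0.872 ]
 [-0.1577 -0.2673]
 [-1.1725  2.4586]]
bridge-seat in jig mm [0.6845 0.5532]
old jig [-0.0752  0.5598]
```

Bridge and jig line up within 1 mm. Now lower to just above the pins, then slowly onto them.

```bash
J="python3 -m jog"
$J '[[[0,0,0.2],[0,0,0]],[[0,0,0.45],[0,0,0]],[[0,0,0.7],[0,0,0]],[[0,0,0.84],[0,0,0]],[[0,0,0.84],[0,0,0]],[[0,0,0.84],[0,0,0]]]'
$J '[[[0,0,0.02],[0,0,0]],[[0,0,0.04],[0,0,0]],[[0,0,0.06],[0,0,0]],[[0,0,0.07],[0,0,0]],[[0,0,0.08],[0,0,0]],[[0,0,0.08],[0,0,0]]]'
```

```text
clock: 13.88
position: [0.6179, 0.1904, 0.0764]
tcp_rot: [2.955, 1.066, 0.002]
ft_force: [0.7, 0.7, -2.9]
width: 0.0124
grip_force: 78.3
clock: 14.62
position: [0.6173, 0.1902, 0.0673]
tcp_rot: [-2.955, -1.067, 0.0]
ft_force: [0.2, 0.2, -3.0]
width: 0.0122
grip_force: 78.3
```

```bash
J="python3 -m jog"
$J '[[[0,0,0.02],[0,0,0]],[[0,0,0.04],[0,0,0]],[[0,0,0.06],[0,0,0]],[[0,0,0.06],[0,0,0]]]'
$J '[[[0,0,0.02],[0,0,0]],[[0,0,0.04],[0,0,0]],[[0,0,0.06],[0,0,0]],[[0,0,0.07],[0,0,0]],[[0,0,0.07],[0,0,0]]]'
```

```text
clock: 15.12
position: [0.6172, 0.1902, 0.0612]
tcp_rot: [-2.955, -1.067, 0.001]
ft_force: [0.7, 0.1, -3.3]
width: 0.0126
grip_force: 78.3
clock: 15.75
position: [0.6173, 0.1902, 0.0543]
tcp_rot: [-2.955, -1.067, 0.0]
ft_force: [0.2, 0.3, -3.9]
width: 0.0121
grip_force: 78.3
```

```bash
J="python3 -m jog"
$J '[[[0,0,0.008],[0,0,0]],[[0,0,0.015],[0,0,0]],[[0,0,0.015],[0,0,0]]]'
$J '[[[0,0,0.008],[0,0,0]],[[0,0,0.008],[0,0,0]]]'
```

```text
clock: 16.12
position: [0.6173, 0.1902, 0.0528]
tcp_rot: [-2.955, -1.067, 0.0]
ft_force: [0.2, 0.4, -4.2]
width: 0.0122
grip_force: 78.3
clock: 16.38
position: [0.6174, 0.1903, 0.0527]
tcp_rot: [2.955, 1.067, 0.0]
ft_force: [-2.7, -1.2, 4.1]
width: 0.0123
grip_force: 79.4
```

Contact force has flipped sign, so the bridge is resting on the jig. Release and rise.

```bash
J="python3 -m jog"
$J '[[[0,0,0],[0,0,0]],[[0,0,0],[0,0,0]],[[0,0,0],[0,0,0]],[[0,0,-0.1],[0,0,0]],[[0,0,-0.3],[0,0,0]],[[0,0,-0.6],[0,0,0]],[[0,0,-1],[0,0,0]],[[0,0,-1],[0,0,0]]]' 40 60
python3 - <<'E'
from fit import *
from workcell import bot
j=np.array([.6369,.1671,2.2648]);t=w(j,(-210,-14,130))[0];print(t);plan(t,j[2])
c=bot.camera("side")["image"];d=bot.camera("scene")["image"]
f=lambda im,x,y:cv2.resize(im[y:y+100,x:x+67],(400,600),interpolation=cv2.INTER_CUBIC)
cv2.imwrite("pics/s1.png",cv2.resize(c[125:225,275:408],(798,600),interpolation=cv2.INTER_CUBIC))
j3=np.r_[j]
P=[(20-50,0,38+40),(20+68,51,38+24),(20+68,-51,38+24),(20+17,35,99),(20+17,-35,99)]
print("pred crop",(proj("side",w(j,P))-[275,125])*6)
E
```

```text
clock: 17.38
position: [0.6193, 0.1907, 0.1571]
tcp_rot: [2.954, 1.066, 0.012]
ft_force: [0.8, -0.4, -0.8]
width: 0.0402
grip_force: 0.0
[0.782  0.0146 0.13  ]
clock 17.375 pos [0.6193 0.1907 0.1571] yaw_y -50.29924162851551 q [0.2268 0.573  1.4324 0.     1.1287 1.1047] f [ 0.7595 -0.365  -0.7933] w 0.0402128457176957
shift [0.1255 2.3928 0.2796]
turn [-0.0033 -0.0017  0.9996]
turn [ 0.0011 -0.0021 -0.0003]
pred crop [[399.0205 216.0115]
 [119.977  150.723 ]
 [285.5713  48.6007]
 [232.868  133.8012]
 [349.1198  60.915 ]]
```

View pics/s1.png

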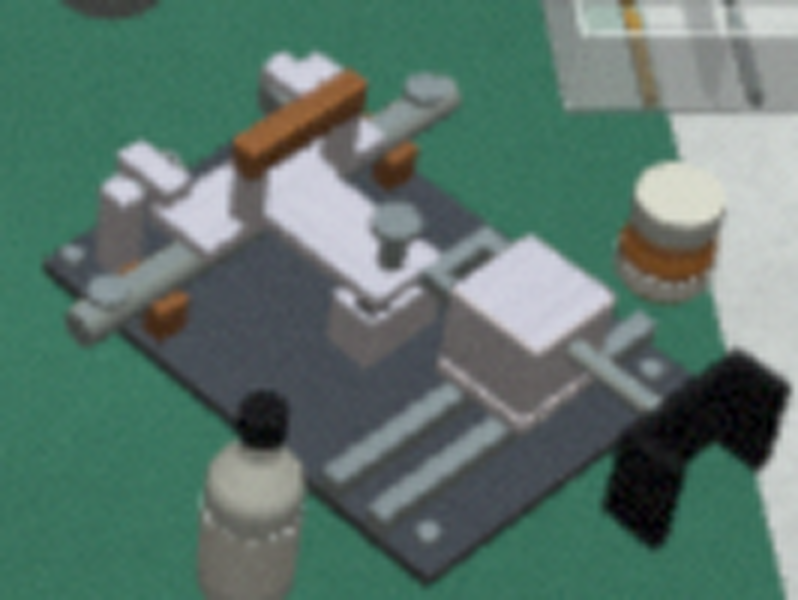

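The post head is at (398,218) in the crop against (399,216) predicted for a seated bridge, and both knuckles are over their pins. That was the last of the 10 pictures. Next is the thumb pad.

```bash
J="python3 -m jog"
$J '[[[0.04,0.5,0],[0,0,0]],[[0.08,1,0],[0,0,0]]]' 0 60 >/dev/null
$J '[[[0.02,0.5,0],[0,0,0]],[[0.05,1,0],[0,0,0]]]' >/dev/null
$J '[[[0,0.4,0],[0,0,0]],[[0,0.4,0],[0,0,0]],[[0,0.4,0.3],[0,0,0]],[[0,0.4,0.3],[0,0,0]]]'
python3 - <<'E'
from fit import *
j=np.array([.6369,.1671,2.2648]);plan(w(j,(-210,-14,42))[0],j[2])
E
```

```text
clock: 18.48
position: [0.7786, 0.0147, 0.1189]
tcp_rot: [-2.952, -1.067, 0.009]
ft_force: [0.7, 0.1, -0.5]
width: 0.0003
grip_force: 0.0
clock 18.475 pos [0.7786 0.0147 0.1189] yaw_y -50.26418828403389 q [-0.0409  0.8674  0.996   0.0002  1.2843  0.8363] f [ 0.6553  0.0511 -0.5129] w 0.00029468861149047266
shift [0.0289 0.0255 0.7685]
turn [0.0022 0.0021 0.9998]
turn [-0.0013  0.0014 -0.0002]
```

```bash
J="python3 -m jog"
$J '[[[0.02,0.02,0.15],[0,0,0]],[[0.02,0.02,0.35],[0,0,0]],[[0.02,0.02,0.5],[0,0,0]],[[0.02,0.02,0.5],[0,0,0]]]'
$J '[[[0,0,0.1],[0,0,0]],[[0,0,0.25],[0,0,0]],[[0,0,0.27],[0,0,0]],[[0,0,0.27],[0,0,0]]]'
python3 - <<'E'
from fit import *
j=np.array([.6369,.1671,2.2648]);plan(w(j,(-210,-57,42))[0],j[2])
E
```

```text
clock: 18.98
position: [0.7825, 0.0137, 0.0701]
tcp_rot: [-2.954, -1.067, 0.004]
ft_force: [-0.2, 0.2, 0.8]
width: -0.0
grip_force: 0.0
clock: 19.48
position: [0.7835, 0.0136, 0.0449]
tcp_rot: [-2.955, -1.067, 0.0]
ft_force: [-0.5, 0.2, 0.2]
width: -0.0002
grip_force: 0.0
clock 19.475 pos [0.7835 0.0136 0.0449] yaw_y -50.2979253833343 q [-0.042   0.9463  1.0268  0.      1.1687  0.8358] f [-0.5047  0.1835  0.2434] w -0.0002056319703904481
shift [ 0.4253 -0.0177  0.0292]
turn [0.0001 0.0001 0.9997]
turn [-0.      0.     -0.0003]
```

```bash
J="python3 -m jog"
$J '[[[0,0,0.05],[0,0,0]],[[0.1,0,0.05],[0,0,0]],[[0.18,0,0.05],[0,0,0]],[[0.24,0,0.05],[0,0,0]],[[0.3,0,0.05],[0,0,0]]]'
$J '[[[0.03,0,0],[0,0,0]],[[0.06,0,0],[0,0,0]],[[0.09,0,0],[0,0,0]],[[0.12,0,0],[0,0,0]],[[0.12,0,0],[0,0,0]]]'
python3 - <<'E'
from fit import *
from workcell import bot
im=bot.camera("side")["image"]
# housing top centre shift: compare bright top with earlier crop
a=cv2.imread("pics/s1.png");b=cv2.resize(im[125:225,275:408],(798,600),interpolation=cv2.INTER_CUBIC)
t=a[225:360,445:620];r=cv2.matchTemplate(b,t,cv2.TM_CCOEFF_NORMED);_,m,_,l=cv2.minMaxLoc(r);print(m,l,"was (445,225)")
j=np.array([.6369,.1671,2.2648])
for s in(-14.2,-30,-35,-40,-45,-50):print(s,((proj("side",w(j,(-95,s,77)))-proj("side",w(j,(-95,-14.2,77))))*6+[445,225]))
E
```

```text
clock: 20.1
position: [0.8068, 0.033, 0.0402]
tcp_rot: [2.955, 1.067, -0.0]
ft_force: [-2.7, -1.0, 2.3]
width: 0.0
grip_force: 1.1
clock: 20.72
position: [0.816, 0.0406, 0.04]
tcp_rot: [2.955, 1.067, 0.001]
ft_force: [-0.2, -0.1, 0.6]
width: 0.0005
grip_force: 0.0
0.9570655822753906 (480, 201) was (445,225)
-14.2 [[445. 225.]]
-30 [[470.6349 207.1116]]
-35 [[478.6907 201.4902]]
-40 [[486.7194 195.8876]]
-45 [[494.7214 190.3037]]
-50 [[502.6966 184.7385]]
```

```bash
J="python3 -m jog"
$J '[[[0.04,0,0],[0,0,0]],[[0.04,0,0],[0,0,0]],[[-0.02,0,0],[0,0,0]],[[-0.02,-0.1,0],[0,0,0]],[[-0.02,-0.2,0],[0,0,0]],[[-0.02,-0.3,0],[0,0,0]],[[-0.02,-0.4,0],[0,0,0]],[[-0.02,-0.4,0],[0,0,0]]]'
$J '[[[0,-0.05,0],[0,0,0]],[[0,-0.1,0],[0,0,0]],[[0,-0.15,0],[0,0,0]],[[0,-0.18,0],[0,0,0]],[[0,-0.18,0],[0,0,0]]]'
python3 - <<'E'
from fit import *
from workcell import bot
o=bot.get_obs();j=np.array([.6369,.1671,2.2648]);d=o["position"][:2]-j[:2];c,s=np.cos(j[2]),np.sin(j[2])
print("jig tcp",c*d[0]+s*d[1],-s*d[0]+c*d[1],"F jig",c*o["ft_force"][0]+s*o["ft_force"][1],-s*o["ft_force"][0]+c*o["ft_force"][1])
E
```

```text
clock: 21.78
position: [0.7885, 0.0702, 0.0403]
tcp_rot: [2.954, 1.067, 0.001]
ft_force: [4.6, -3.7, -1.5]
width: -0.0001
grip_force: 2.7
clock: 22.4
position: [0.7777, 0.0833, 0.0404]
tcp_rot: [2.953, 1.066, 0.002]
ft_force: [4.5, -5.0, -2.6]
width: -0.0004
grip_force: 3.8
jig tcp -0.15452446233706452 -0.05463946300422643 F jig -6.726793314673948 -0.27570093475963775
```

```bash
J="python3 -m jog"
$J '[[[0,-0.05,0],[0,0,0]],[[0,-0.1,0],[0,0,0]],[[0,-0.14,0],[0,0,0]],[[0,-0.14,0],[0,0,0]]]'
$J '[[[0,-0.02,0],[0,0,0]],[[0,-0.03,0],[0,0,0]],[[0,-0.03,0],[0,0,0]]]'
cat > st.py <<'E'
from fit import *
from workcell import bot
o=bot.get_obs();j=np.array([.6369,.1671,2.2648]);d=o["position"][:2]-j[:2];c,s=np.cos(j[2]),np.sin(j[2])
print("jig tcp",c*d[0]+s*d[1],-s*d[0]+c*d[1],"F jig",c*o["ft_force"][0]+s*o["ft_force"][1],-s*o["ft_force"][0]+c*o["ft_force"][1])
E
python3 st.py
```

```text
clock: 22.9
position: [0.7695, 0.0932, 0.0404]
tcp_rot: [2.952, 1.065, 0.004]
ft_force: [8.6, -9.3, -4.3]
width: -0.0003
grip_force: 5.9
clock: 23.28
position: [0.7691, 0.0933, 0.0406]
tcp_rot: [2.95, 1.063, 0.008]
ft_force: [16.9, -18.1, -7.4]
width: 0.0003
grip_force: 12.0
jig tcp -0.141326245887887 -0.054421349366837395 F jig -24.764497609350233 -1.4392365822526774
```

The plunger is at its hard stop (25 N). Ease off slightly, then slide to +y.

```bash
J="python3 -m jog"
$J '[[[0,0.015,0],[0,0,0]],[[-0.05,0.015,0],[0,0,0]],[[-0.15,0.015,0],[0,0,0]],[[-0.25,0.015,0],[0,0,0]],[[-0.35,0.015,0],[0,0,0]],[[-0.35,0.015,0],[0,0,0]]]'
python3 st.py
$J '[[[-0.08,0,0],[0,0,0]],[[-0.16,0,0],[0,0,0]],[[-0.24,0,0],[0,0,0]],[[-0.3,0,0],[0,0,0]],[[-0.3,0,0],[0,0,0]]]'
cat >> st.py <<'E'
im=bot.camera("side")["image"]
a=cv2.imread("pics/s1.png");b=cv2.resize(im[125:225,275:408],(798,600),interpolation=cv2.INTER_CUBIC)
t=a[225:360,445:620];r=cv2.matchTemplate(b,t,cv2.TM_CCOEFF_NORMED);_,m,_,l=cv2.minMaxLoc(r)
print("slide",m,l,-14.2-(l[0]-445)/1.615,-14.2-(225-l[1])/1.13)
E
python3 st.py
```

```text
clock: 24.02
position: [0.7417, 0.0704, 0.0405]
tcp_rot: [2.951, 1.064, 0.004]
ft_force: [9.3, -14.4, -4.4]
width: -0.0002
grip_force: 8.9
jig tcp -0.14137551323694045 -0.01865524836750719 F jig -17.079210366326045 2.0547069810430854
clock: 24.65
position: [0.7206, 0.0528, 0.042]
tcp_rot: [2.951, 1.064, 0.013]
ft_force: [14.7, -8.3, -0.2]
width: -0.0
grip_force: 8.1
jig tcp -0.14138206730972636 0.008786399141497758 F jig -15.777327334828737 -6.024141122352796
slide 0.8455916047096252 (394, 253) 17.378947368421052 10.578761061946906
```

Friction carried the slide along and the hook's shank seems to have met the post (−6 N). Back off 6 mm to −y and measure more carefully.

```bash
J="python3 -m jog"
$J '[[[0.03,0,0],[0,0,0]],[[0.06,0,0],[0,0,0]],[[0.06,0,0],[0,0,0]]]'
python3 - <<'E'
from fit import *
exec(open("st.py").read().split("im=bot")[0])
im=bot.camera("side")["image"];cv2.imwrite("pics/s2.png",im)
b=cv2.resize(im[125:225,275:408],(798,600),interpolation=cv2.INTER_CUBIC);a=cv2.imread("pics/s1.png")
for n,(x0,x1,y0,y1) in dict(house=(440,520,270,400),housefoot=(445,530,350,430),head=(368,425,198,268),handle=(230,370,70,180),hookbar=(480,515,226,262)).items():
    t=a[y0:y1,x0:x1];r=cv2.matchTemplate(b,t,cv2.TM_CCOEFF_NORMED);_,m,_,l=cv2.minMaxLoc(r);print(n,round(m,3),l[0]-x0,l[1]-y0)
for s in(-5,0,5,10):print(s,((proj("side",w(j,(-80,s+25,60)))-proj("side",w(j,(-80,-14.2+25,60))))*6))
for d in(1,5):print("bridge y",d,(proj("side",w(j,(-30,d,78)))-proj("side",w(j,(-30,0,78))))*6)
E
```

```text
clock: 25.08
position: [0.7245, 0.0561, 0.0419]
tcp_rot: [2.951, 1.065, 0.008]
ft_force: [9.8, -12.4, 1.8]
width: 0.0
grip_force: 7.9
jig tcp -0.14140989878398413 0.003672988821509654 F jig -15.805774876743143 0.3893756539719826
house 0.988 -37 24
housefoot 0.708 99 -327
head 0.748 -9 8
handle 0.977 -3 2
hookbar 0.95 -63 44
-5 [[-15.164   10.5373]]
0 [[-23.4448  16.2915]]
5 [[-31.7534  22.0651]]
10 [[-40.0902  27.8582]]
bridge y 1 [[-1.646   1.0938]]
bridge y 5 [[-8.241   5.4761]]
```

```bash
J="python3 -m jog"
$J '[[[0.03,0,0],[0,0,0]],[[0.06,0,0],[0,0,0]],[[0.06,0,0],[0,0,0]]]' | head -2
cat > me.py <<'E'
from fit import *
exec(open("st.py").read().split("im=bot")[0])
im=bot.camera("side")["image"]
b=cv2.resize(im[125:225,275:408],(798,600),interpolation=cv2.INTER_CUBIC);a=cv2.imread("pics/s1.png")
for n,(x0,x1,y0,y1) in dict(house=(440,520,270,400),handle=(230,370,70,180),knucka=(100,190,140,200)).items():
    t=a[y0:y1,x0:x1];r=cv2.matchTemplate(b,t,cv2.TM_CCOEFF_NORMED);_,m,_,l=cv2.minMaxLoc(r);print(n,round(m,3),l[0]-x0,l[1]-y0)
E
python3 me.py
```

```text
clock: 25.5
position: [0.7291, 0.0598, 0.0419]
jig tcp -0.14146062595767084 -0.0022823485603815086 F jig -15.34994684969022 0.47985691235903083
house 0.984 -27 17
handle 0.977 -3 2
knucka 0.976 -3 -1
```

The slide is now at about +1.5 mm, with the post centred in the mouth. Release the plunger.

```bash
J="python3 -m jog"
$J '[[[0,0.02,0],[0,0,0]],[[0,0.05,0],[0,0,0]],[[0,0.1,0],[0,0,0]],[[0,0.15,0],[0,0,0]],[[0,0.2,0],[0,0,0]],[[0,0.25,0],[0,0,0]],[[0,0.32,0],[0,0,0]],[[0,0.32,0],[0,0,0]]]'
python3 me.py
python3 - <<'E'
from fit import *
from workcell import bot
im=bot.camera("side")["image"];cv2.imwrite("pics/s3.png",im)
b=cv2.resize(im[125:225,275:408],(798,600),interpolation=cv2.INTER_CUBIC);a=cv2.imread("pics/s1.png")
j=np.array([.6369,.1671,2.2648])
x0,x1,y0,y1=610,680,400,550;t=a[y0:y1,x0:x1];r=cv2.matchTemplate(b,t,cv2.TM_CCOEFF_NORMED);_,m,_,l=cv2.minMaxLoc(r);print("cheek",m,l[0]-x0,l[1]-y0)
for tr in(0,26,34,42,52):print(tr,(proj("side",w(j,(-202+tr,1.5+32,60)))-proj("side",w(j,(-202,-14.2+32,60))))*6)
E
```

```text
clock: 26.55
position: [0.7469, 0.0371, 0.0398]
tcp_rot: [-2.955, -1.066, 0.001]
ft_force: [-0.5, -0.3, -0.7]
width: 0.0001
grip_force: 0.0
jig tcp -0.17034573304926268 -0.0014211003320666327 F jig 0.09478877714989309 0.6291205170267289
house 0.988 -24 16
handle 0.986 -1 3
knucka 0.989 -1 0
cheek 0.9314858913421631 -84 -30
0 [[-26.0805  19.9356]]
26 [[-75.5243 -18.225 ]]
34 [[-90.5345 -29.8098]]
42 [[-105.4506  -41.322 ]]
52 [[-123.9647  -55.6112]]
```

The pad came to rest at about 33 mm of travel, so the hook is holding the post. Withdraw upward and hand in.

```bash
J="python3 -m jog"
$J '[[[0,0.05,0],[0,0,0]],[[0,0.05,-0.2],[0,0,0]],[[0,0.05,-0.5],[0,0,0]],[[0,0.05,-1],[0,0,0]],[[0,0.05,-1],[0,0,0]],[[0,0.05,-1],[0,0,0]]]'
python3 me.py; python3 -c "
from workcell import bot
print(bot.job_done())"
```

```text
clock: 27.4
position: [0.7501, 0.0334, 0.1409]
tcp_rot: [2.955, 1.067, 0.001]
ft_force: [-0.2, -0.6, 0.1]
width: -0.0002
grip_force: 0.0
jig tcp -0.1751908403158553 -0.001497696548903707 F jig -0.3195343594434841 0.49124559546025043
house 0.988 -24 16
handle 0.986 -1 3
knucka 0.989 -1 0
the job is handed in; nothing more can be done
None
```

I handed the job in at about 27 s (limit 58 s), but `job_done()` returned no verdict: by my camera and force readings the bridge is seated on both pins, the hook holds the post at about 33 mm of plunger travel, the robot is clear, and I saw no contact with the bystanders, though I did not re-measure them.

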